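# Stir the polishing drum and hold its lid open

## Task

Take the stirring rod from its wooden stand and, with its tip down among the beads, stir the polishing drum through the port of its closed lid: two full turns, wide enough to push the beads round. Stand the rod back in its hole, then lift the drum's lid by its bar handle to 45 degrees and keep holding it there for a colleague to look in: the job finishes with the lid still held by the gripper, since it falls shut when let go. Keep the beads in the drum and leave the other things on the board where they are.

Things in the scene. Friction and masses are not known exactly. Their poses are not given: they have to be found in the camera images.
- drum: small bench polishing drum: grey square housing 106 x 106 mm, lid top 67 mm above the work surface, bolted down. Origin: centre of its underside, on the work surface; its -x side is the front (where the lid's handle is), +x the hinge side, z up. Inside is a round steel liner, inner radius 45 mm, on the housing's centre; its rim is at 58 mm, just under the lid
- drum_floor (a point): centre of the liner's flat inner floor, 14 mm above the work surface, straight below the centre of the port in the lid
- drum_lid (a joint): angle of the drum's aluminium lid in rad: 0 closed (level), grows as the front edge rises (45 degrees = 0.785), stop at 1.5. 110 x 110 x 6 mm, 0.25 kg, free hinge: falls shut when let go. In its middle, straight above the drum's centre, is a round port 67 mm across
- lid_bar (a point): middle of the lid's handle, a round bar 10 mm thick and 72 mm long, parallel to the hinge, in the plane of the lid, carried by two arms 36 mm either side of the middle; clear gap of 37 mm between the bar and the lid's front edge. It is 97 mm in front of the drum's centre, 64 mm above the work surface with the lid closed, and swings on a radius of 155 mm about the hinge. Axes as the lid's: y along the bar, z normal to the lid
- lid_hinge (a point): middle of the lid's hinge line, which runs along the drum's y axis, 58 mm behind the drum's centre and 62 mm above the work surface; fixed to the drum, axes as the drum's
- stand: wooden block 50 x 50 x 60 mm high, bolted down, with one round upright hole 14 mm across in the middle of its top (mouth chamfered by 3 mm), 50 mm deep. Origin: centre of its underside
- stand_floor (a point): centre of the bottom of the stand's hole, 10 mm above the work surface
- rod: stirring rod standing upright in the stand, 166 mm long, 60 g: steel shaft 10 mm thick for the lower 90 mm, round wooden handle 16 mm thick above it. Origin: centre of its lower end, z along the rod towards the handle
- rod_grip (a point): middle of the rod's wooden handle, on its axis, 130 mm above the lower end; z along the rod upwards
- rod_tip (a point): lower end of the rod, on its axis; z along the rod upwards
- bead1_center (a point): centre of one of six white ceramic polishing beads, 16 mm balls of 12 g lying loose on the floor of the drum's liner (at the start in a ring of about 18 mm radius, the middle free)
- bead2_center (a point): centre of one of six white ceramic polishing beads, 16 mm balls of 12 g lying loose on the floor of the drum's liner (at the start in a ring of about 18 mm radius, the middle free)
- bead3_center (a point): centre of one of six white ceramic polishing beads, 16 mm balls of 12 g lying loose on the floor of the drum's liner (at the start in a ring of about 18 mm radius, the middle free)
- bead4_center (a point): centre of one of six white ceramic polishing beads, 16 mm balls of 12 g lying loose on the floor of the drum's liner (at the start in a ring of about 18 mm radius, the middle free)
- bead5_center (a point): centre of one of six white ceramic polishing beads, 16 mm balls of 12 g lying loose on the floor of the drum's liner (at the start in a ring of about 18 mm radius, the middle free)
- bead6_center (a point): centre of one of six white ceramic polishing beads, 16 mm balls of 12 g lying loose on the floor of the drum's liner (at the start in a ring of about 18 mm radius, the middle free)
- tweezers: steel tweezers 12 x 124 x 9 mm, a loose bystander; origin at the centre of its underside
- loupe: folding loupe 22 x 33 x 12 mm, a loose bystander; origin at the centre of its underside
- glue_tube: glue tube 35 x 126 x 23 mm, a loose bystander; origin at the centre of its underside
- ring_box: closed dark red ring box 61 x 52 x 41 mm, a loose bystander; origin at the centre of its underside
- slide_gauge: small brass slide gauge 39 x 125 x 9 mm, a loose bystander; origin at the centre of its underside
Things that resemble listed ones, but are neither listed nor needed, are in the scene too. What is meant by the rod is not blue or purple, and is the smaller of those in its own colour.

How it is judged (in metres and radians):
On the way, in this order (a step that is already met when the one before it is completed fails the run):
1. rod tip among the beads (less than 13 mm above the liner's floor), in the front part of the drum (over 7 mm in front of its centre), lid closed (z of rod_tip in the frame of drum below 0.027 m and horizontal distance between rod_tip and drum_floor below 0.044 m and x of rod_tip in the frame of drum below -0.007 m and value of joint drum_lid below 0.12 rad), for 0.1 s.
2. rod tip among the beads, over 7 mm behind the drum's centre, lid closed (z of rod_tip in the frame of drum below 0.027 m and horizontal distance between rod_tip and drum_floor below 0.044 m and x of rod_tip in the frame of drum above 0.007 m and value of joint drum_lid below 0.12 rad), for 0.1 s.
3. rod tip among the beads in the front part again, lid closed, and at least one bead of each of the pairs 1-2, 3-4, 5-6 lies more than 8 mm from where it started (all of step 1 and distance of any of bead1_center, bead2_center from where it was at the start of the episode above 0.008 m and distance of any of bead3_center, bead4_center from where it was at the start of the episode above 0.008 m and distance of any of bead5_center, bead6_center from where it was at the start of the episode above 0.008 m), for 0.05 s.
4. rod standing in the stand's hole, upright and let go (horizontal distance between rod_tip and stand_floor below 0.008 m and height (world z) of rod_tip below 0.018 m and angle between rod_tip's own z axis and vertical below 0.12 rad and contact force between the fingers and rod below 0.05 N), for 0.2 s.
At the end, for the whole second after the job is handed in: The lid is held still at 45 degrees, give or take 8, by the fingers (contact force over 0.4 N) and not by the rod; the rod stands in the stand's hole (tip within 8 mm of its axis and of its bottom, tilt under 7 degrees), released; all six beads are in the drum (all of step 4 and value of joint drum_lid between 0.646 and 0.925 rad and velocity of joint drum_lid between -0.1 and 0.1 rad/s and contact force between the fingers and drum_lid above 0.4 N and contact force between drum_lid and rod below 0.05 N and horizontal distance between each of bead1_center, bead2_center, bead3_center, bead4_center, bead5_center, bead6_center and drum_floor below 0.046 m and height (world z) of each of bead1_center, bead2_center, bead3_center, bead4_center, bead5_center, bead6_center below 0.06 m); the arm keeps its last pose, push and grip.
It fails at once if the tweezers is moved by more than 30 mm (distance of tweezers from where it was at the start of the episode above 0.03 m).
It fails at once if the loupe is moved by more than 30 mm (distance of loupe from where it was at the start of the episode above 0.03 m).
It fails at once if the glue tube is moved by more than 30 mm (distance of glue_tube from where it was at the start of the episode above 0.03 m).
It fails at once if the ring box is moved by more than 30 mm (distance of ring_box from where it was at the start of the episode above 0.03 m).
It fails at once if the slide gauge is moved by more than 30 mm (distance of slide_gauge from where it was at the start of the episode above 0.03 m).
It also fails if it takes over 67 s, if anything falls off the work surface, if the arm or the gripper's body presses on something with over 40 N, if the wrist force passes 120 N, or if a joint passes its speed limit or range.

## Robot

A 6-joint arm with a two-finger parallel gripper is mounted at the origin on a cart in front of the work surface, level with it; the furniture and walls round the work are solid. World frame = base frame: x ahead of the robot, y to its left, z up, the work surface at z = 0. Lengths are in mm, angles in rad, forces in N, time in s.
With the tool pointing down it reaches from about 300 to 750 mm from the base axis. Payload 8.5 kg.
Tool frame: the origin (TCP) lies where the fingers leave the gripper's body, on its centre line; the fingertips stand 64 mm ahead of it and the grasp point (between the pads) lies 45 mm ahead of it (grasp_offset is the distance from the TCP to the grasp point, in mm); x points along the fingers, y is the direction in which the jaws open and shut, and the axes are right-handed (so a half turn about x gives the same grasp; the last joint's range is limited). The gripper opens to 88 mm and grips with 3 to 60 N. Pads are 18 mm wide; open, the fingers measure 123 mm over their backs; the gripper's body (75 mm by 187 mm) begins 45 mm behind the grasp point.
Start: joints at [-1.336, 0.381, 1.297, -0, 1.464, -0.215], TCP at [239.124, -495.278, 302.748] pointing down, gripper open.
Joint ranges: [-3.11, 3.11], [-0.89, 2.33], [0.22, 2.48], [-1.42, 4.56], [0.17, 2.85], [-2.88, 2.88]. Speed limits (rad/s): [2.39, 2.39, 3.14, 3.14, 3.14, 3.14].

## Interface

Orientations are given as a unit quaternion [w, x, y, z].
In Python, from cell import * gives the robot as it stands. The module is installed in compiled form; this text tells all that it offers.
- The arm moves only by the shell command python3 -m crank 'ROWS' [FORCE]. ROWS is JSON, one flat list of numbers, 7 for each row, row after row: the shift along the world's x, y, z in mm, then the turn, a rotation vector about the world's x, y, z in rad, then the finger opening in mm, from 0 to 88.1. A call has 1 to 10 rows; each row is the pose to reach, as a shift and turn from the pose commanded when the call began; what a row does not reach only later rows make up. A row lasts 1/8 s, in which the tool goes at most 62.5 mm and 10.7 degrees, less where a joint would pass 70% of its speed; a pose out of reach is approached as far as the arm can. A call with a gripper value outside its range is refused whole. The fingers move at their own pace and stop on an object; FORCE is the grip in N (left out, the last holds). Time passes only in rows, so rows that repeat a pose let the fingers close. It gives the time, the measured TCP pose, the force and the opening at its end, in the units of the state.
- state(): the state, without advancing time (a new reading comes with each control period).
- camera(name): name is "scene" or "top" or "wrist"; returns the picture (384x512x3 uint8, red, green, blue); there is no depth.
- camera_info(name): a dict with "fx", "fy", "cx", "cy" (pixels), "world_to_cam" (4x4, takes a point from world to camera coordinates); the wrist camera has in their place "hand_eye" (4x4, takes a point from camera to tool coordinates, whose origin is the TCP and whose axes are the tool frame's). Camera axes: x right, y down, z forward; pixel columns grow to the right and rows downward; lengths in mm; the calibration is good to about 2 mm. A picture is of the moment at which its call begins: read the wrist's pose just before it. camera_info takes no time and is no camera call.
- hand_in(): hands the job in, once; it reports no verdict.
Trained networks look in the newest picture that a camera, given by its name, has taken for a name from the list of things; names that differ only in an ending like _2 or _b are one class to them, and where a whole thing is asked for, a point or a joint stands for the part that bears it (a point fixed in the world has none). Each returns a list of dicts, best first, with "score" (0 to 1); they miss things now and then, are a little off and sometimes report something else, mostly with a low value. They report only what shows in the picture. A call takes as long as a camera call. They do not tell look-alikes from the thing itself.
- trace(camera, target): "pixels" (384x512 bool, what is visible of it) and "bbox" ([centre column, centre row, width, height] as shares, 0 to 1, of the picture: columns of its width, rows of its height, round what is visible of it).
- tip_of(camera, target): "at" ([column, row] as shares, 0 to 1, of the picture: columns of its width, rows of its height: a listed point, or the origin of a listed thing).
The state is a dict: "clock": time; "qpos": joint angles; "joint_vel": joint speeds; "effort": joint torques, N m; "ee_pos": TCP position; "orientation": TCP orientation; "force": force on the tool from outside, world axes, zero at the start; "ft_torque": the same for the moment, N m; "gripper_width": opening from 0.0 (shut) to 1.0 (fully open).
Only numpy, scipy, OpenCV 4.12 (cv2) and the standard library are available. Lean on these libraries where they do the work, as an engineer would, in place of code of your own. Each camera call takes 0.05 s, during which the arm holds its last target.

## Working session

There is one attempt and no reset: what is moved stays moved. The work goes in short steps, Python scripts to look and compute and a shell command to move; the robot and the scene stay as the last step left them, time stands still between calls to the robot, and variables do not carry over. Pictures are saved under pics/ and viewed, and the job is handed in when it is done.

```bash
mkdir -p pics; ls
python3 - <<'E'
from cell import *
import cv2
print(state())
for n in ["scene","top","wrist"]:
    im=camera(n); cv2.imwrite(f"pics/{n}0.png",im[:,:,::-1]); print(n,camera_info(n))
E
```

```text
pics
{'clock': 0.0, 'qpos': array([-1.33629708e+00,  3.81200761e-01,  1.29821061e+00, -5.96102864e-06,
        1.46358363e+00, -2.15310771e-01]), 'joint_vel': array([-0.00058869, -0.00169189, -0.00120704, -0.00013612,  0.00025494,
       -0.00174382]), 'effort': array([ 1.09836645e-03, -4.37929523e+01, -2.24554825e+01,  7.13772140e-02,
        3.51600302e-02, -1.13042106e-04]), 'ee_pos': array([ 239.08763074, -495.12436813,  302.152057  ]), 'orientation': array([-0.15719896, -0.68929143, -0.15819049,  0.68930514]), 'force': array([-0.60309598,  0.1583399 ,  0.2918328 ]), 'ft_torque': array([ 0.02478537, -0.0119706 ,  0.03722929]), 'gripper_width': 0.9995020266277415}
scene {'fx': 406.37559004903113, 'fy': 406.37559004903113, 'cx': 260.21387164403825, 'cy': 196.36670912587823, 'world_to_cam': array([[ 7.40066271e-01, -6.72340860e-01, -1.61146984e-02,
        -4.39017209e+02],
       [-2.96987196e-01, -3.05216943e-01, -9.04787944e-01,
         2.30792760e+02],
       [ 6.03407425e-01,  6.74388899e-01, -4.25557391e-01,
         7.58721250e+02],
       [ 0.00000000e+00,  0.00000000e+00, 
[... 273 characters left out ...]
e-01, -2.80909916e-02, -2.07811669e-01,
         5.22475548e+02],
       [ 2.07690561e-01,  7.19453917e-03, -9.78168119e-01,
         1.12168477e+03],
       [ 0.00000000e+00,  0.00000000e+00,  0.00000000e+00,
         1.00000000e+00]])}
wrist {'fx': 267.5899098966639, 'fy': 267.5899098966639, 'cx': 252.04035316253808, 'cy': 193.31318739438277, 'hand_eye': array([[ 6.03431550e-04, -2.74304630e-01,  9.61642660e-01,
        -8.23583276e+01],
       [ 9.99999668e-01, -3.61143980e-04, -7.30515444e-04,
        -4.26416231e-01],
       [ 5.47675227e-04,  9.61642782e-01,  2.74304321e-01,
        -7.09165125e+01],
       [ 0.00000000e+00,  0.00000000e+00,  0.00000000e+00,
         1.00000000e+00]])}
```

View pics/scene0.png

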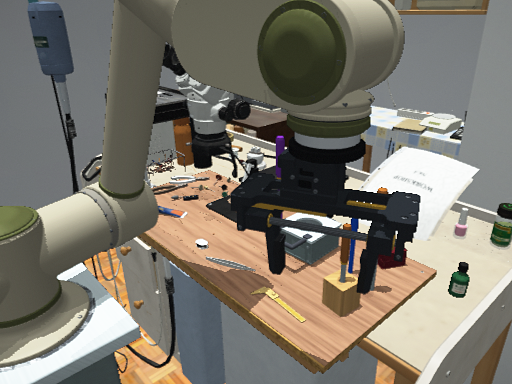

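View pics/top0.png

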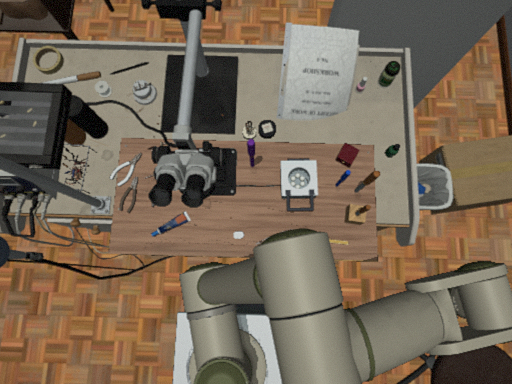

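View pics/wrist0.png

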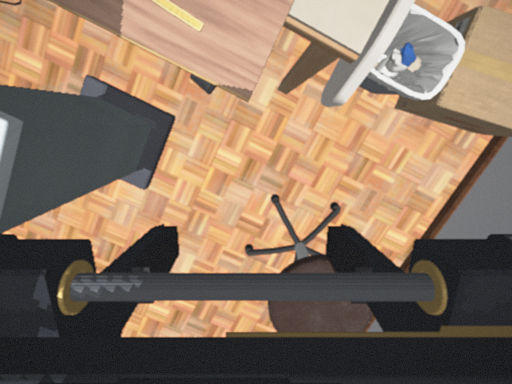

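The scene shows the stand with an orange-handled rod at (345,270), and a blue rod at (352,235) behind it. The top view shows the drum at (299,180) with its bar toward the robot at (300,207). It also shows the stand at (358,213), a brown or orange rod at (370,180), a blue one at (343,177) and a purple one at (252,152). I'll enlarge the crops and run the detectors.

```bash
cat > h.py <<'E'
import numpy as np, cv2
from cell import *
def ray(name,u,v):
    c=camera_info(name)
    d=np.array([(u-c['cx'])/c['fx'],(v-c['cy'])/c['fy'],1.])
    if name=='wrist':
        H=c['hand_eye'];s=state();T=pose(s);M=T@H
    else: M=np.linalg.inv(c['world_to_cam'])
    d=M[:3,:3]@d
    return M[:3,3],d/np.linalg.norm(d)
def pose(s):
    from scipy.spatial.transform import Rotation as R
    q=s['orientation'];T=np.eye(4);T[:3,:3]=R.from_quat([q[1],q[2],q[3],q[0]]).as_matrix();T[:3,3]=s['ee_pos'];return T
def atz(name,u,v,z):
    o,d=ray(name,u,v);return o+d*(z-o[2])/d[2]
def tri(rs):
    A=np.zeros((3,3));b=np.zeros(3)
    for o,d in rs:
        P=np.eye(3)-np.outer(d,d);A+=P;b+=P@o
    x=np.linalg.solve(A,b)
    return x,[np.linalg.norm((np.eye(3)-np.outer(d,d))@(x-o)) for o,d in rs]
def proj(name,p):
    c=camera_info(name);p=np.append(p,1)
    if name=='wrist': q=np.linalg.inv(pose(state())@c['hand_eye'])@p
    else: q=c['world_to_cam']@p
    return np.array([c['fx']*q[0]/q[2]+c['cx'],c['fy']*q[1]/q[2]+c['cy']])
def crop(im,x0,y0,x1,y1,k,f):
    cv2.imwrite(f,cv2.resize(im[y0:y1,x0:x1,::-1],None,fx=k,fy=k,interpolation=cv2.INTER_CUBIC))
E
python3 - <<'E'
from h import *
a=camera('scene');b=camera('top')
crop(a,220,170,430,330,3.5,'pics/s1.png');crop(b,230,130,390,250,5,'pics/t1.png')
for n in ['drum','drum_floor','lid_bar','lid_hinge','stand','stand_floor','rod','rod_grip','rod_tip','tweezers','loupe','glue_tube','ring_box','slide_gauge']:
    for c in ['scene','top']:
        r=tip_of(c,n)
        print(n,c,[(round(x['at'][0]*512,1),round(x['at'][1]*384,1),round(x['score'],2)) for x in r[:4]])
E
```

```text
drum scene [(302.9, 249.0, 0.97)]
drum top [(297.7, 183.6, 0.84)]
drum_floor scene [(307.3, 247.5, 0.92)]
drum_floor top [(299.7, 181.6, 0.93)]
lid_bar scene [(281.9, 241.2, 0.72)]
lid_bar top [(299.4, 208.4, 0.6)]
lid_hinge scene [(321.2, 219.7, 0.9)]
lid_hinge top [(297.4, 159.5, 0.66), (297.7, 175.7, 0.34)]
stand scene [(339.9, 304.9, 0.95)]
stand top [(352.7, 214.7, 0.9), (297.1, 179.4, 0.21)]
stand_floor scene [(340.9, 301.6, 0.72)]
stand_floor top [(353.1, 213.7, 0.79), (299.3, 158.2, 0.36)]
rod scene [(348.0, 271.7, 0.63)]
rod top [(355.5, 190.2, 0.76), (252.7, 167.4, 0.75), (335.4, 186.1, 0.65), (351.8, 215.0, 0.58)]
rod_grip scene [(347.4, 242.0, 0.83), (356.9, 219.0, 0.6), (278.7, 156.6, 0.58), (305.3, 247.8, 0.32)]
rod_grip top [(251.3, 148.2, 0.71), (363.3, 207.8, 0.62), (369.5, 178.5, 0.52), (345.8, 177.7, 0.49)]
rod_tip scene [(352.3, 271.7, 0.82), (339.4, 304.1, 0.64), (373.4, 290.5, 0.49)]
rod_tip top [(357.2, 187.8, 0.75), (254.0, 161.9, 0.73), (336.3, 183.0, 0.63), (297.1, 178.8, 0.36)]
tweezers scene [(231.4, 265.5, 0.62), (344.7, 239.6, 0.53)]
tweezers top []
loupe scene [(199.8, 244.0, 0.55)]
loupe top [(237.9, 234.8, 0.61)]
glue_tube scene [(163.0, 213.0, 0.44)]
glue_tube top [(171.6, 224.7, 0.67)]
ring_box scene [(384.9, 262.5, 0.79)]
ring_box top [(342.4, 158.2, 0.71), (304.9, 178.5, 0.21)]
slide_gauge scene [(163.1, 214.0, 0.56)]
slide_gauge top [(328.4, 245.2, 0.58)]
```

View pics/s1.png

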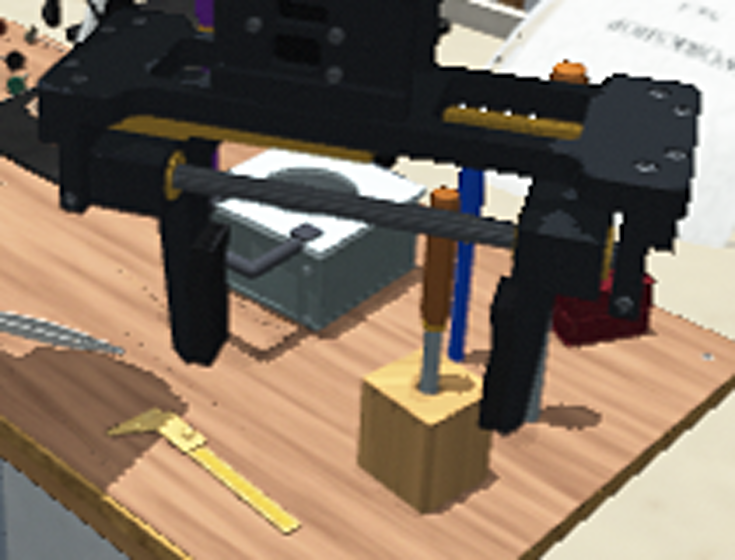

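View pics/t1.png

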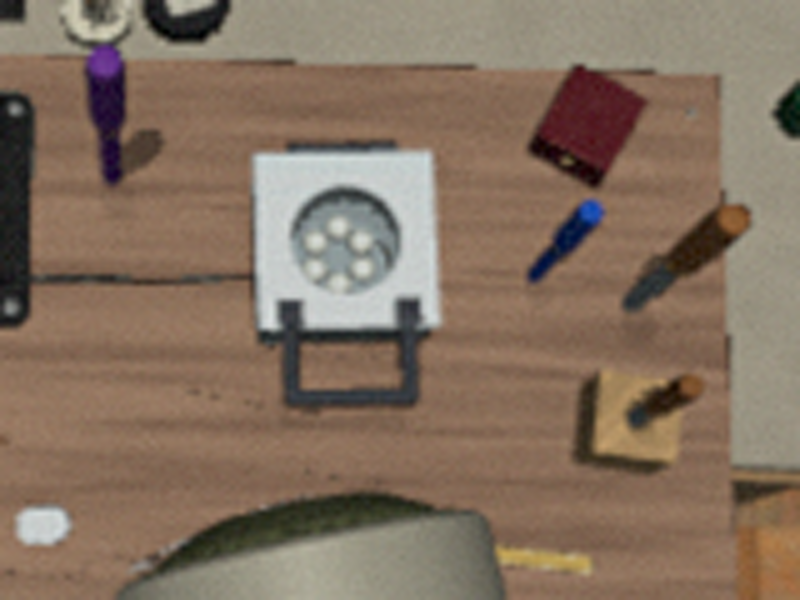

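Rod candidates (top pixels):
- (363,208), orange, standing in the stand
- (370,178), larger, orange-brown, freestanding
- (345,178), blue
- (252,150), purple

The one meant is in the stand at top (357..369, 206..213), scene (345,235..282): it's orange, smaller than the other of its colour, and in the wooden stand. The crops above confirm this. Next I'll measure the poses.

Run:
```python
from h import *
np.set_printoptions(precision=1,suppress=True)
t=lambda x,y:(x/5+230-.4,y/5+130-.4)
C=[t(253,153),t(433,152),t(441,326),t(258,330)]
P=[atz('top',*c,67) for c in C]
for p in P: print('lid',p)
print('mean',np.mean(P,0))
for i in range(4): print(np.linalg.norm(P[i]-P[i-1]), np.degrees(np.arctan2(*(P[i]-P[i-1])[[1,0]])))
print('bar ends',atz('top',*t(290,400),69),atz('top',*t(411,398),69))
print('port',atz('top',*t(346,240),67))
C=[t(600,372),t(683,378),t(676,463),t(594,458)]
P=[atz('top',*c,60) for c in C]
print('stand',P,np.mean(P,0))
for i in range(4): print(np.linalg.norm(P[i]-P[i-1]), np.degrees(np.arctan2(*(P[i]-P[i-1])[[1,0]])))
# tri from network
for n,s,tp in [('drum_floor',(307.3,247.5),(299.7,181.6)),('hinge',(321.2,219.7),(297.4,159.5)),('bar',(281.9,241.2),(299.4,208.4)),('stand',(339.9,304.9),(352.7,214.7)),('sf',(340.9,301.6),(353.1,213.7)),('grip',(347.4,242),(363.3,207.8))]:
    print(n,*tri([ray('scene',*s),ray('top',*tp)]))
for n,uv,z in [('ringbox',(342.4,158.2),0),('loupe',(237.9,234.8),0),('gauge',(328.4,245.2),0),('glue',(171.6,224.7),0)]: print(n,atz('top',*uv,z))
print('bigrod',tri([ray('scene',373.4,290.5),ray('top',356,191)]), tri([ray('scene',220+568/3.5,170+70/3.5),ray('top',*t(733,217))]))
print('blue base',atz('top',*t(537,276),0),tri([ray('scene',220+457/3.5,170+357/3.5),ray('top',*t(537,276))]),'top', atz('scene',220+470/3.5,170+170/3.5,100))
s=state();print(pose(s))
```

```text
lid [ 616.1 -141.7   67. ]
lid [ 619.9 -252.9   67. ]
lid [ 510.3 -257.5   67. ]
lid [ 504.7 -146.6   67. ]
mean [ 562.8 -199.6   67. ]
111.52171120966646 2.5220155531383273
111.31415777251931 -88.02915734049378
109.6757324186822 -177.62103349650934
111.03789096397738 92.92218832009004
bar ends [ 462.  -166.4   69. ] [ 465.3 -239.    69. ]
port [ 562.4 -199.5   67. ]
stand [array([ 486.1, -354.9,   60. ]), array([ 483.8, -405.1,   60. ]), array([ 431.9, -399.4,   60. ]), array([ 433.5, -350.2,   60. ])] [ 458.8 -377.4   60. ]
52.80963207281726 -5.1038208383534736
50.28845079003392 -92.56052677727169
52.27231318616038 173.68640992101047
49.2139046097309 88.1349973274261
drum_floor [ 560.7 -206.     8.8] [np.float64(3.7509136405903827), np.float64(3.750913640590395)]
hinge [ 620.9 -193.8   55.4] [np.float64(3.0693618958558035), np.float64(3.0693618958556876)]
bar [ 469.6 -203.9   62.1] [np.float64(2.279171867819876), np.float64(2.279171867819966)]
stand [ 461.1 -376.7    0.3] [np.float64(2.0130702584006315), np.float64(2.0130702584006066)]
sf [ 463.4 -376.6    6.8] [np.float64(1.8635256594428369), np.float64(1.863525659442629)]
grip [ 463.2 -375.7  139.3] [np.float64(1.5742190645734393), np.float64(1.5742190645732548)]
ringbox [ 648.5 -348.7    0. ]
loupe [388.5 -16.3   0. ]
gauge [ 364.3 -300.2    0. ]
glue [414.2 194.4   0. ]
bigrod (array([ 542. , -392.8,   -1.2]), [np.float64(2.5598759449039132), np.float64(2.5598759449039488)]) (array([ 542.2, -388.5,  221. ]), [np.float64(0.6663735511139179), np.float64(0.6663735511140955)])
blue base [ 558.6 -329.7    0. ] (array([ 557.3, -328.6,    3.8]), [np.float64(0.4901748001725159), np.float64(0.4901748001723805)]) top [ 608.4 -291.1  100. ]
[[  -0.     0.4   -0.9  239.1]
 [   0.    -0.9   -0.4 -495.3]
 [  -1.    -0.     0.   302.7]
 [   0.     0.     0.     1. ]]
```

```bash
python3 - <<'E'
from h import *
np.set_printoptions(precision=3,suppress=True)
t=lambda x,y:(x/5+230-.4,y/5+130-.4)
T=pose(state());print(T)
print('yaw jaw',np.arctan2(T[1,1],T[0,1]))
for z in (120,140,160,166,180,200,220): print(z,'blue',atz('top',*t(592,210),z)[:2],'purple',atz('top',*t(105,62),z)[:2])
print(atz('top',*t(113,180),0))
E
python3 -m crank '[80,40,0,0,0,-0.15,88, 160,80,0,0,0,-0.3,88, 220,118,0,0,0,-0.42,88, 221,118,0,0,0,-0.42,88, 221,118,0,0,0,-0.42,88, 221,118,0,0,0,-0.42,88]' 40
python3 - <<'E'
from h import *
np.set_printoptions(precision=4,suppress=True)
s=state();T=pose(s);print(s['clock'],T)
a=camera('wrist');cv2.imwrite('pics/w2.png',a[:,:,::-1])
b=camera('top');crop(b,220,130,390,260,4.5,'pics/t2.png')
for n in ['rod','rod_grip','stand','stand_floor']:
    print(n,[(round(x['at'][0]*512,1),round(x['at'][1]*384,1),round(x['score'],2)) for x in tip_of('wrist',n)[:4]])
print(proj('wrist',[460,-377,176]),proj('wrist',[460,-377,60]))
E
```

```text
[[  -0.       0.435   -0.901  239.115]
 [   0.      -0.901   -0.435 -495.279]
 [  -1.      -0.       0.     302.734]
 [   0.       0.       0.       1.   ]]
yaw jaw -1.1209665384006025
120 blue [ 571.472 -337.997] purple [654.288 -49.863]
140 blue [ 566.112 -333.31 ] purple [647.402 -50.484]
160 blue [ 560.752 -328.623] purple [640.516 -51.106]
166 blue [ 559.144 -327.217] purple [638.451 -51.292]
180 blue [ 555.392 -323.936] purple [633.631 -51.727]
200 blue [ 550.032 -319.25 ] purple [626.745 -52.348]
220 blue [ 544.672 -314.563] purple [619.859 -52.969]
[614.914 -54.018   0.   ]
clock: 2.4
ee_pos: [459.9, -377.4, 302.6]
orientation: [-0.011, -0.707, -0.011, 0.707]
force: [-1.2, -0.1, -0.4]
gripper_width: 0.999
2.4 [[  -0.0004    0.0301   -0.9995  459.896 ]
 [   0.       -0.9995   -0.0301 -377.4162]
 [  -1.       -0.        0.0004  302.6008]
 [   0.        0.        0.        1.    ]]
rod [(256.8, 110.1, 0.71), (250.6, 168.8, 0.61), (213.9, 95.8, 0.59), (3.7, 39.6, 0.53)]
rod_grip [(250.0, 196.5, 0.75), (113.4, 100.6, 0.72), (197.4, 84.5, 0.7), (80.9, 209.6, 0.62)]
stand [(251.4, 169.3, 0.92), (100.1, 93.7, 0.61)]
stand_floor [(249.4, 167.4, 0.6), (253.8, 168.7, 0.59)]
[251.7703 205.3841] [251.8928 175.6641]
```

View pics/w2.png

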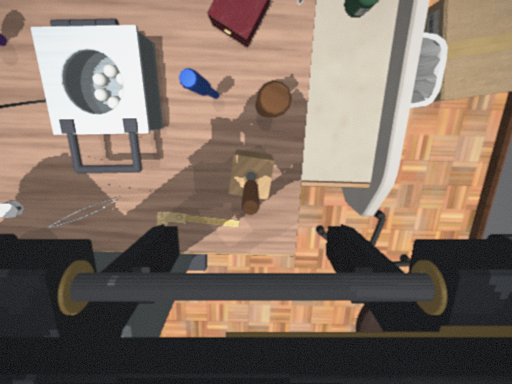

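View pics/t2.png

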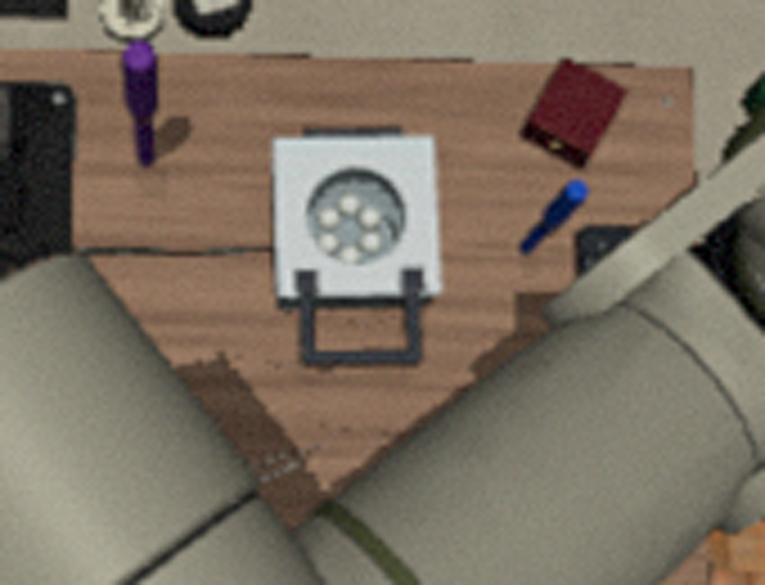

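The wrist view shows the stand at (251,175) with the rod pointing at the camera: handle at (251,195), shaft entering the hole near (252,176). The big orange rod is at (273,98), blue at (197,82) and the drum at (98,80). I'll refine with enlarged crops.

Run:
```python
from h import *
a=cv2.imread('pics/w2.png')[:,:,::-1]
crop(a,210,140,300,230,6,'pics/w2a.png');crop(a,20,10,180,180,4,'pics/w2b.png')
```

```text
(no output)
```

View pics/w2a.png

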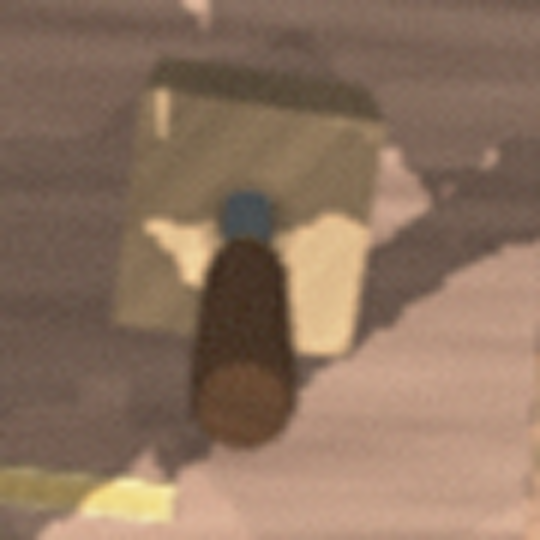

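View pics/w2b.png

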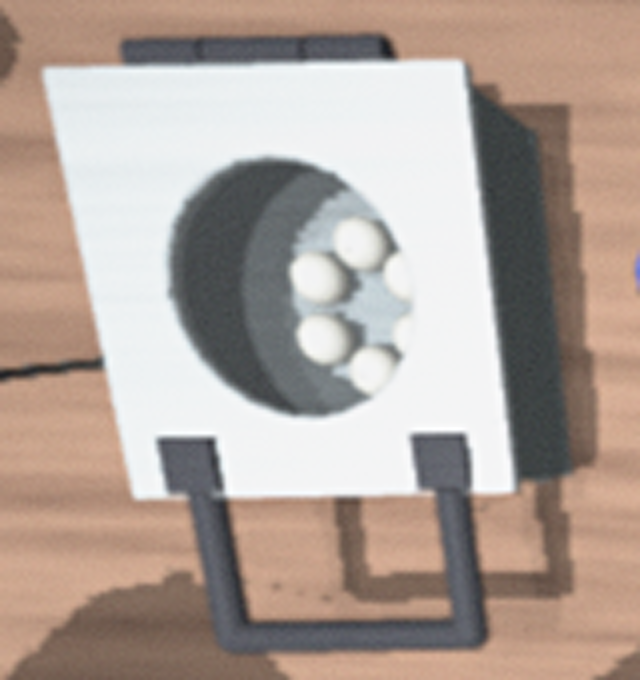

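Run:
```python
from h import *
np.set_printoptions(precision=1,suppress=True)
a=lambda x,y:(x/6+210-.4,y/6+140-.4)
b=lambda x,y:(x/4+20-.4,y/4+10-.4)
print('rodtop',atz('wrist',*a(245,405),176),'shaft at z60',atz('wrist',*a(246,192+25),63))
P=[atz('wrist',*a(*c),60) for c in [(152,86),(383,123),(350,355),(117,322)]]
print('stand',P,np.mean(P,0))
P=[atz('wrist',*b(*c),67) for c in [(43,68),(465,60),(517,492),(134,498)]]
print('lid',P,np.mean(P,0));
for i in range(4): print(np.linalg.norm(P[i]-P[i-1]), np.degrees(np.arctan2(*(P[i]-P[i-1])[[1,0]])))
print('bar',atz('wrist',*b(228,636),64),atz('wrist',*b(478,633),64))
```

```text
rodtop [ 458.5 -375.9  176. ] shaft at z60 [ 460.5 -375.4   63. ]
stand [array([ 486.3, -355.7,   60. ]), array([ 480.1, -402.7,   60. ]), array([ 430.6, -398.2,   60. ]), array([ 436.5, -348.8,   60. ])] [ 458.4 -376.4   60. ]
lid [array([ 614.8, -140. ,   67. ]), array([ 619.7, -250.9,   67. ]), array([ 509.2, -255.9,   67. ]), array([ 504.4, -144.4,   67. ])] [ 562.  -197.8   67. ]
110.44583901173952 2.2946866993589734
111.0535055905387 -87.46075487594278
110.58777396564918 -177.41318981963428
111.61682339737828 92.46588935756732
bar [ 463.7 -163.6   64. ] [ 466.7 -239.7   64. ]
```

The drum is at about (562,-199) with yaw 2.5°, and the rod axis at about (459,-376). I'll go down over the handle and close.

```bash
python3 -m crank '[-1,1,-50,0,0,-0.03,88, -1,1,-100,0,0,-0.03,88, -1,1,-117,0,0,-0.03,88, -1,1,-117,0,0,-0.03,40, -1,1,-117,0,0,-0.03,14, -1,1,-117,0,0,-0.03,10,-1,1,-117,0,0,-0.03,10,-1,1,-117,0,0,-0.03,10,-1,1,-117,0,0,-0.03,10,-1,1,-117,0,0,-0.03,10]' 40
python3 - <<'E'
from h import *
np.set_printoptions(precision=4,suppress=True)
s=state();print(s['clock'],pose(s),s['gripper_width']*88.1,s['force'])
b=camera('scene');crop(b,220,130,430,330,3,'pics/s3.png')
a=camera('wrist');cv2.imwrite('pics/w3.png',a[:,:,::-1])
E
```

```text
clock: 3.95
ee_pos: [459.1, -376.3, 185.7]
orientation: [0.0, -0.707, 0.0, 0.707]
force: [-0.5, -0.5, 1.0]
gripper_width: 0.23
3.95 [[  -0.       -0.0002   -1.      459.1114]
 [   0.0001   -1.        0.0002 -376.2693]
 [  -1.       -0.0001    0.      185.745 ]
 [   0.        0.        0.        1.    ]] 20.26126764054 [-0.5076 -0.4589  0.9634]
```

View pics/s3.png

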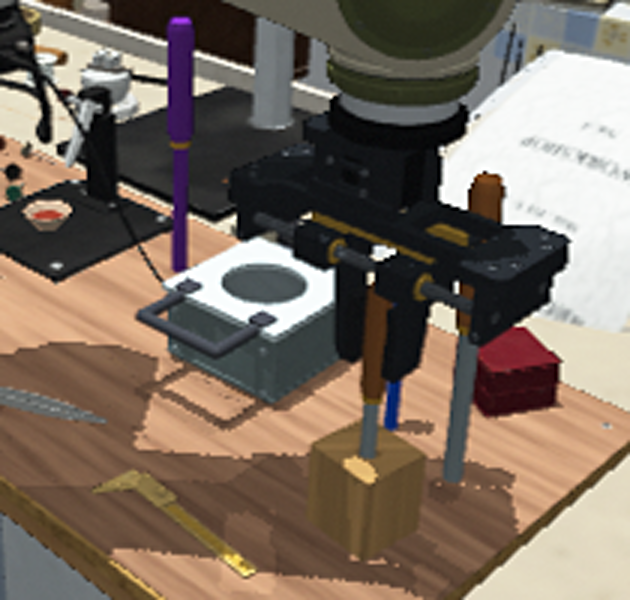

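View pics/w3.png

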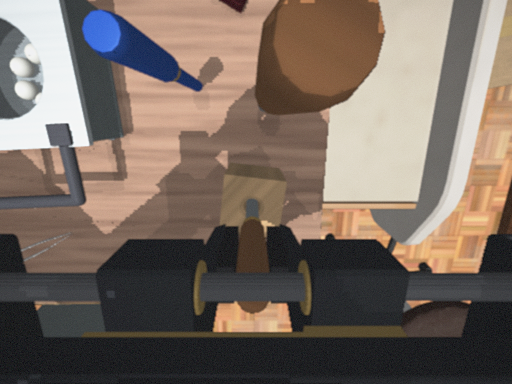

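The scene shows the handle between the fingers. They're still closing (20 mm open, handle is 16 mm), so I'll finish closing and then lift.

```bash
python3 -m crank '[0,0,0,0,0,0,10, 0,0,0,0,0,0,10, 0,0,0,0,0,0,10, 0,0,0,0,0,0,10]' 40
python3 -m crank '[0,0,20,0,0,0,10, 0,0,50,0,0,0,10, 0,0,80,0,0,0,10, 0,0,90,0,0,0,10, 0,0,90,0,0,0,10]' 40
python3 - <<'E'
from h import *
np.set_printoptions(precision=4,suppress=True)
s=state();print(s['clock'],pose(s),s['gripper_width']*88.1,s['force'])
b=camera('scene');crop(b,220,100,430,330,2.6,'pics/s4.png')
E
```

```text
clock: 4.55
ee_pos: [459.1, -376.2, 185.7]
orientation: [0.0, -0.707, 0.0, 0.707]
force: [0.7, 0.8, -0.0]
gripper_width: 0.169
clock: 5.18
ee_pos: [459.1, -376.2, 275.5]
orientation: [-0.0, 0.707, -0.0, -0.707]
force: [0.2, 0.6, -0.6]
gripper_width: 0.166
5.175 [[   0.       -0.0002   -1.      459.0831]
 [  -0.0001   -1.        0.0002 -376.2386]
 [  -1.        0.0001   -0.      275.4731]
 [   0.        0.        0.        1.    ]] 14.63678006231121 [ 0.2168  0.6251 -0.6299]
```

View pics/s4.png

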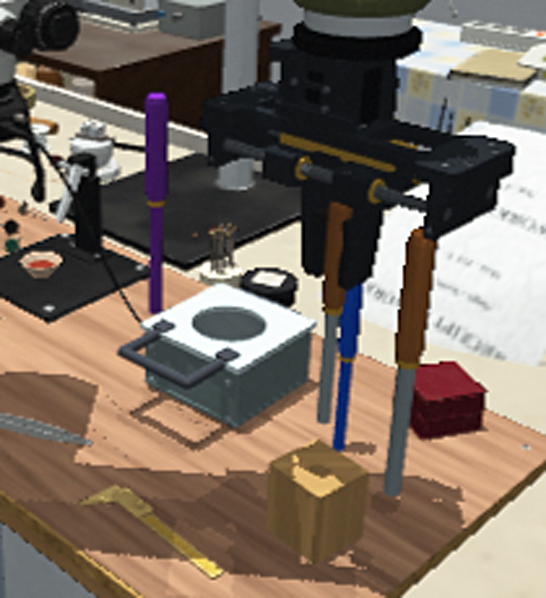

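The rod is held upright and clear of the stand, with its tip at about z=100. I'll carry it to above the port, moving in y first to keep clear of the big rod.

```bash
python3 -m crank '[0,40,15,0,0,0,10, 5,90,15,0,0,0,10, 40,135,15,0,0,0,10, 75,165,15,0,0,0,10, 103,177,10,0,0,0,10, 103,177,0,0,0,0,10, 103,177,0,0,0,0,10]' 40
python3 - <<'E'
from h import *
np.set_printoptions(precision=4,suppress=True)
s=state();print(s['clock'],pose(s),s['gripper_width']*88.1,s['force'])
b=camera('scene');crop(b,240,150,370,290,4.2,'pics/s5.png')
b=camera('top');crop(b,250,130,350,230,6,'pics/t5.png')
b=camera('wrist');cv2.imwrite('pics/w5.png',b[:,:,::-1])
for c in ['scene','wrist','top']:
  for n in ['rod_tip','drum_floor']:
    print(c,n,[(round(x['at'][0]*512,1),round(x['at'][1]*384,1),round(x['score'],2)) for x in tip_of(c,n)[:3]])
p=s['ee_pos']-[0,0,175.7]
print(proj('scene',p),proj('wrist',p),proj('scene',[562.3,-198.7,67]),proj('wrist',[562.3,-198.7,67]))
E
```

```text
clock: 6.1
ee_pos: [561.3, -199.4, 273.8]
orientation: [0.001, -0.706, -0.0, 0.708]
force: [-0.7, 0.3, -0.6]
gripper_width: 0.171
6.1 [[  -0.0035   -0.0005   -1.      561.3184]
 [   0.0018   -1.        0.0005 -199.4008]
 [  -1.       -0.0018    0.0035  273.8392]
 [   0.        0.        0.        1.    ]] 15.100883465685534 [-0.7002  0.2801 -0.6337]
scene rod_tip [(371.9, 288.4, 0.79), (279.8, 219.6, 0.74), (350.4, 269.9, 0.6)]
scene drum_floor [(302.7, 243.0, 0.96)]
wrist rod_tip [(254.6, 185.2, 0.84), (387.4, 185.7, 0.71), (347.7, 175.2, 0.64)]
wrist drum_floor [(246.4, 174.8, 0.71)]
top rod_tip [(358.3, 189.4, 0.77), (254.9, 164.5, 0.61), (335.8, 182.5, 0.47)]
top drum_floor [(353.2, 213.2, 0.25)]
[308.2453 212.3157] [252.6823 190.5655] [307.8391 224.0908] [251.9981 182.3673]
```

View pics/s5.png

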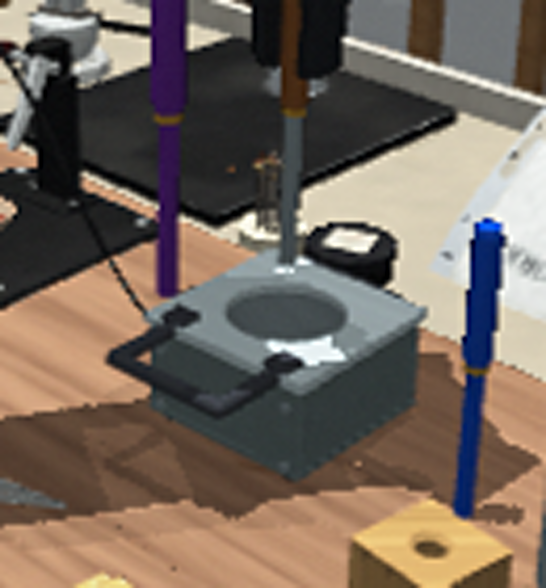

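View pics/t5.png

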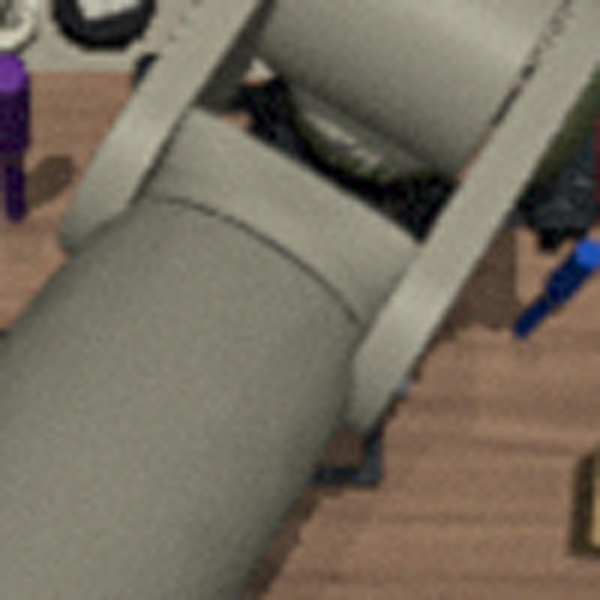

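View pics/w5.png

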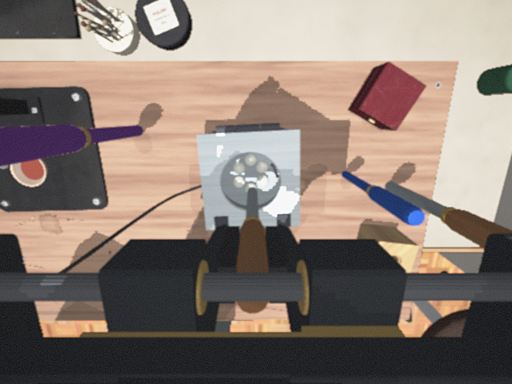

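Run:
```python
from h import *
b=cv2.imread('pics/w5.png')[:,:,::-1]; crop(b,190,120,310,240,6,'pics/w5a.png')
for z in (22,67): print(z,(proj('wrist',[562.3,-198.7,z])-[190,120])*6)
```

```text
22 [372.06982345 324.70729535]
67 [371.98853745 374.20379902]
```

View pics/w5a.png

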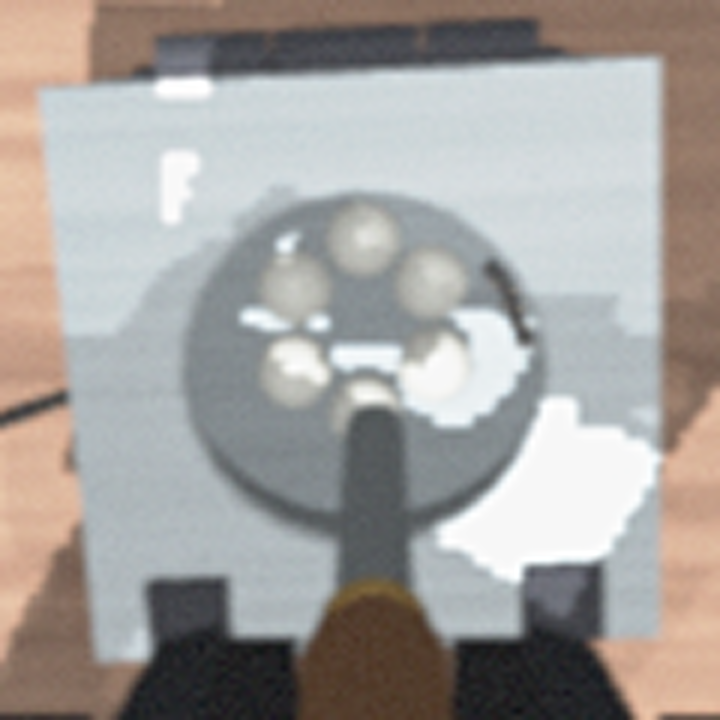

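Pixels agree with prediction: port centre scene (308,224), rod tip scene (308,213). In the wrist crop the six beads ring (251,174) with the middle free. I'll lower the tip into the middle.

```bash
python3 -m crank '[0,1,-20,0,0,0,10, 0,1,-40,0,0,0,10, 0,1,-55,0,0,0,10, 0,1,-68,0,0,0,10, 0,1,-79,0,0,0,10, 0,1,-79,0,0,0,10]' 40
python3 - <<'E'
from h import *
np.set_printoptions(precision=4,suppress=True)
s=state();print(s['clock'],pose(s),s['gripper_width']*88.1,s['force'])
b=camera('scene');crop(b,240,150,370,290,4.2,'pics/s6.png')
b=camera('wrist');crop(b,190,60,310,180,5,'pics/w6.png')
E
```

```text
clock: 7.3
ee_pos: [562.0, -198.2, 196.1]
orientation: [0.0, -0.707, -0.0, 0.707]
force: [0.1, -0.5, -0.5]
gripper_width: 0.171
7.3 [[  -0.0011   -0.0002   -1.      561.9977]
 [   0.0006   -1.        0.0002 -198.2097]
 [  -1.       -0.0006    0.0011  196.0934]
 [   0.        0.        0.        1.    ]] 15.066727279042254 [ 0.0802 -0.5453 -0.485 ]
```

View pics/s6.png

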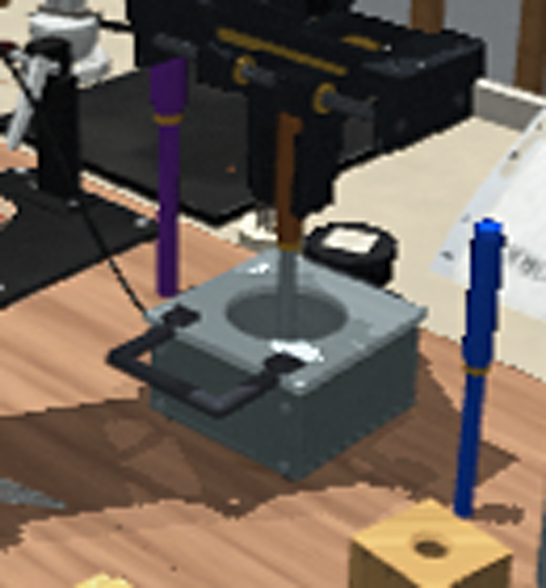

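View pics/w6.png

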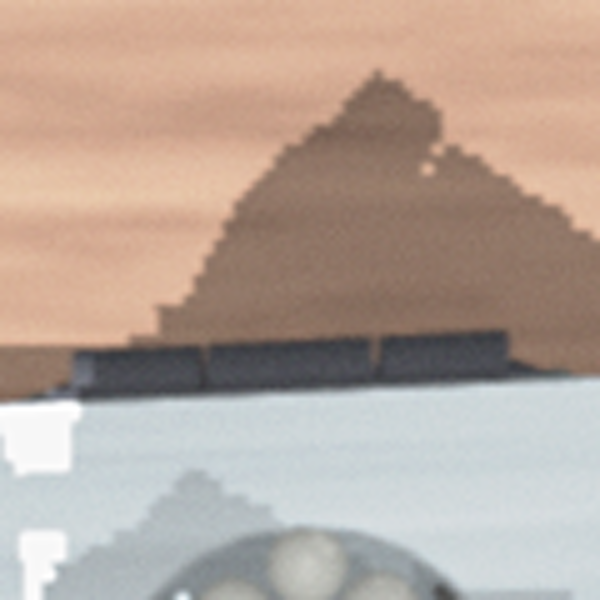

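The shaft goes through the middle of the port with no contact force. Now I'll stir: to the front first, then round at about 19 mm radius.

```bash
python3 -m crank '[-6,0,0,0,0,0,10, -12,0,0,0,0,0,10, -19,0,0,0,0,0,10, -19,0,0,0,0,0,10, -19,0,0,0,0,0,10, -18,6,0,0,0,0,10, -15,11,0,0,0,0,10, -11,15,0,0,0,0,10, -6,18,0,0,0,0,10, 0,19,0,0,0,0,10]' 40
python3 -m crank '[6,-1,0,0,0,0,10, 11,-4,0,0,0,0,10, 15,-8,0,0,0,0,10, 18,-13,0,0,0,0,10, 19,-19,0,0,0,0,10, 18,-25,0,0,0,0,10, 15,-30,0,0,0,0,10, 11,-34,0,0,0,0,10, 6,-37,0,0,0,0,10, 0,-38,0,0,0,0,10]' 40
python3 - <<'E'
from h import *
s=state();print(s['clock'],s['ee_pos'],s['gripper_width']*88.1,s['force'])
b=camera('scene');crop(b,240,150,370,290,4.2,'pics/s7.png')
E
```

```text
clock: 8.65
ee_pos: [562.6, -179.1, 196.8]
orientation: [0.0, 0.707, 0.0, -0.707]
force: [0.2, -0.5, -0.5]
gripper_width: 0.17
clock: 9.9
ee_pos: [561.7, -217.4, 196.8]
orientation: [-0.0, 0.707, -0.0, -0.707]
force: [-0.9, -0.5, -1.2]
gripper_width: 0.17
9.9 [ 561.66981424 -217.43701643  196.77886563] 14.93672537913945 [-0.86197436 -0.45193271 -1.16079058]
```

View pics/s7.png

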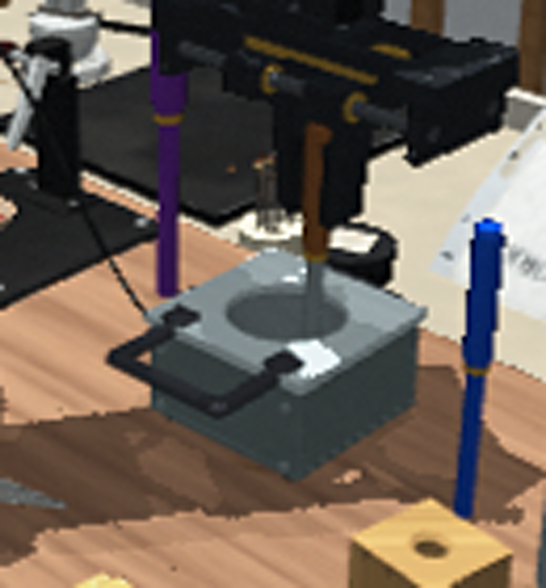

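The rod is stirring inside the port and still upright, with no notable force. Continuing.

```bash
python3 -m crank '[-6,1,-1,0,0,0,10, -11,4,-2,0,0,0,10, -15,8,-2,0,0,0,10, -18,13,-2,0,0,0,10, -19,19,-2,0,0,0,10, -18,25,-2,0,0,0,10, -15,30,-2,0,0,0,10, -11,34,-2,0,0,0,10, -6,37,-2,0,0,0,10, 0,38,-2,0,0,0,10]' 40
python3 -m crank '[6,-1,0,0,0,0,10, 11,-4,0,0,0,0,10, 15,-8,0,0,0,0,10, 18,-13,0,0,0,0,10, 19,-19,0,0,0,0,10, 18,-25,0,0,0,0,10, 15,-30,0,0,0,0,10, 11,-34,0,0,0,0,10, 6,-37,0,0,0,0,10, 0,-38,0,0,0,0,10]' 40
python3 -m crank '[-6,1,0,0,0,0,10, -11,4,0,0,0,0,10, -15,8,0,0,0,0,10, -18,13,0,0,0,0,10, -19,19,0,0,0,0,10, -19,19,0,0,0,0,10, -19,19,0,0,0,0,10]' 40
python3 - <<'E'
from h import *
s=state();print(s['clock'],s['ee_pos'],s['gripper_width']*88.1,s['force'])
b=camera('scene');crop(b,240,150,370,290,4.2,'pics/s8.png')
b=camera('wrist');cv2.imwrite('pics/w8.png',b[:,:,::-1])
E
```

```text
clock: 11.2
ee_pos: [562.4, -179.1, 194.6]
orientation: [0.0, -0.707, -0.0, 0.707]
force: [-0.4, 0.5, 0.0]
gripper_width: 0.17
clock: 12.45
ee_pos: [561.7, -217.4, 194.8]
orientation: [0.0, -0.707, 0.0, 0.707]
force: [-1.0, 0.4, -0.3]
gripper_width: 0.167
clock: 13.32
ee_pos: [543.2, -198.3, 194.7]
orientation: [0.0, 0.707, -0.0, -0.707]
force: [0.2, -0.4, -1.0]
gripper_width: 0.171
13.325 [ 543.24096699 -198.27286474  194.74818591] 15.106236780823105 [ 0.2394575  -0.40686264 -1.0306552 ]
```

View pics/s8.png

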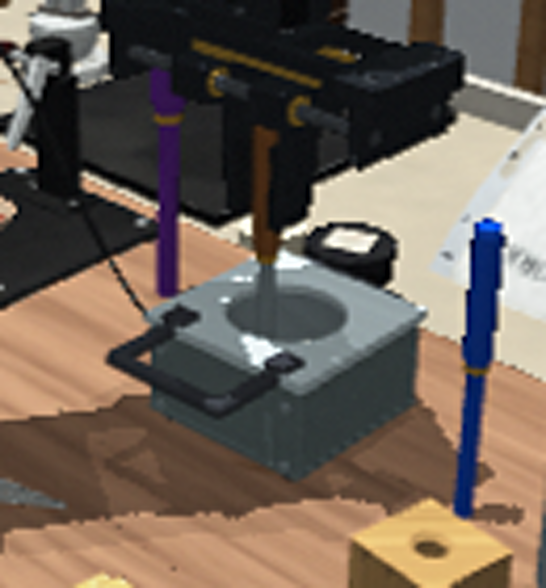

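View pics/w8.png

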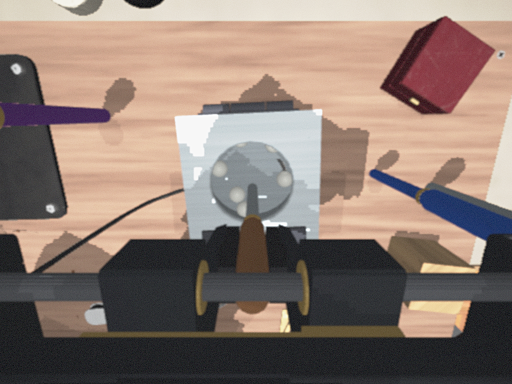

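The beads have visibly shifted: I see three, at (218,170), (285,180) and (237,196). I'll centre, lift out and compare with the start from the same viewpoint.

```bash
python3 -m crank '[10,0,0,0,0,0,10, 19,0,0,0,0,0,10, 19,0,25,0,0,0,10, 19,-1,50,0,0,0,10, 19,-1,81,0,0,0,10, 19,-1,81,0,0,0,10]' 40
python3 - <<'E'
from h import *
s=state();print(s['clock'],s['ee_pos'],s['gripper_width']*88.1,s['force'])
b=camera('wrist');crop(b,190,120,310,240,6,'pics/w9.png')
np.set_printoptions(precision=1,suppress=True)
f=lambda x,y: atz('wrist',x/6+190-.4,y/6+120-.4,22)
print('start',[f(*p)[:2] for p in [(363,240),(433,283),(435,365),(367,405),(296,372),(296,290)]])
E
```

```text
clock: 14.18
ee_pos: [563.0, -199.5, 277.6]
orientation: [0.001, 0.709, -0.001, -0.706]
force: [-0.3, -0.9, -1.0]
gripper_width: 0.169
14.175 [ 563.0325829  -199.48437267  277.59408695] 14.914649346726586 [-0.33542307 -0.90536917 -0.96483579]
start [array([ 581.7, -196.2]), array([ 572.5, -211. ]), array([ 554.7, -211.6]), array([ 545.9, -197. ]), array([ 553.2, -181.7]), array([ 571.1, -182. ])]
```

View pics/w9.png

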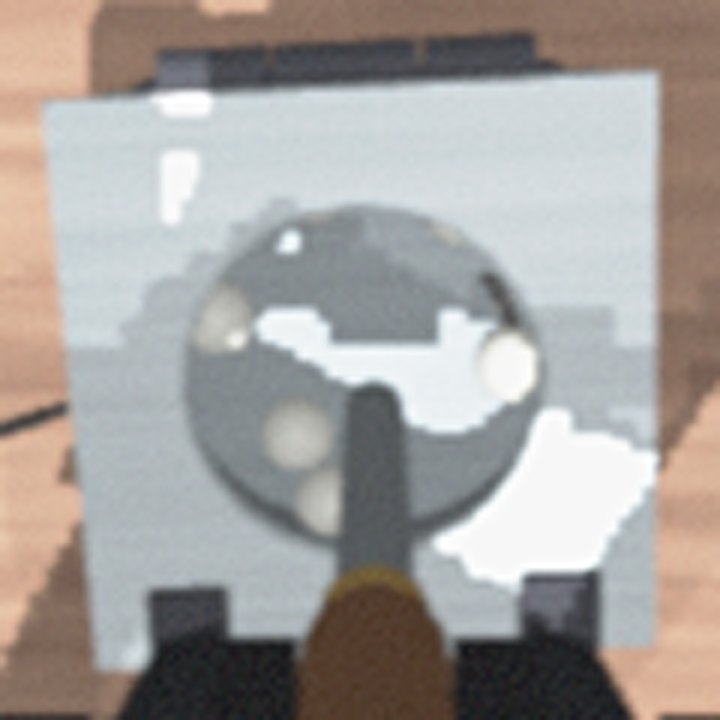

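All six beads have moved off the 18 mm starting ring, to the outside. I see (227,173), (275,181), (239,192) and (244,203), plus slivers at the port's rear rim, and none lies within about 12 mm of any start position. The rod goes back over the stand by the same path.

```bash
python3 -m crank '[-28,-12,15,0,0,0,10, -63,-42,15,0,0,0,10, -98,-87,15,0,0,0,10, -103,-137,15,0,0,0,10, -103,-177,10,0,0,0,10, -103,-177,-5,0,0,0,10, -103,-177,-15,0,0,0,10, -103,-177,-15,0,0,0,10, -103,-177,-15,0,0,0,10]' 40
python3 - <<'E'
from h import *
np.set_printoptions(precision=4,suppress=True)
s=state();print(s['clock'],pose(s),s['gripper_width']*88.1,s['force'])
b=camera('scene');crop(b,290,190,410,330,4.2,'pics/s10.png')
b=camera('wrist');crop(b,190,100,320,230,6,'pics/w10.png')
p=s['ee_pos']-[0,0,175.7]
print((proj('scene',p)-[290,190])*4.2,(proj('scene',[459.5,-376,60])-[290,190])*4.2, (proj('wrist',p)-[190,100])*6,(proj('wrist',[459.5,-376,60])-[190,100])*6)
E
```

```text
clock: 15.35
ee_pos: [459.5, -375.5, 261.2]
orientation: [0.0, 0.707, 0.0, -0.707]
force: [0.3, -0.2, -0.4]
gripper_width: 0.173
15.35 [[   0.0004    0.0009   -1.      459.4842]
 [  -0.0004   -1.       -0.0009 -375.5161]
 [  -1.        0.0004   -0.0004  261.1813]
 [   0.        0.        0.        1.    ]] 15.233761120599647 [ 0.3283 -0.1657 -0.4404]
[222.7886 327.6922] [219.636  375.8186] [373.8217 542.5421] [376.2962 505.5764]
```

View pics/s10.png

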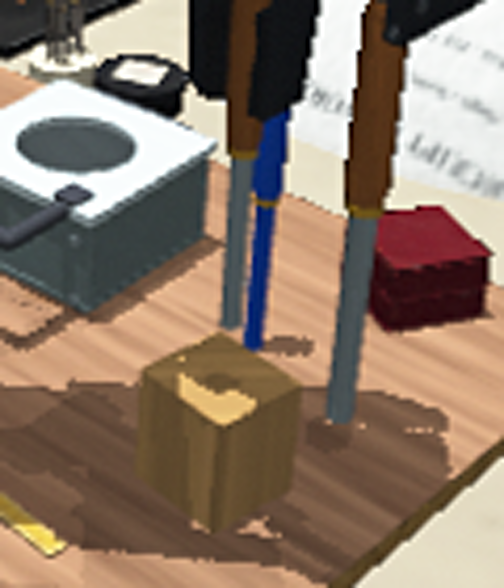

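View pics/w10.png

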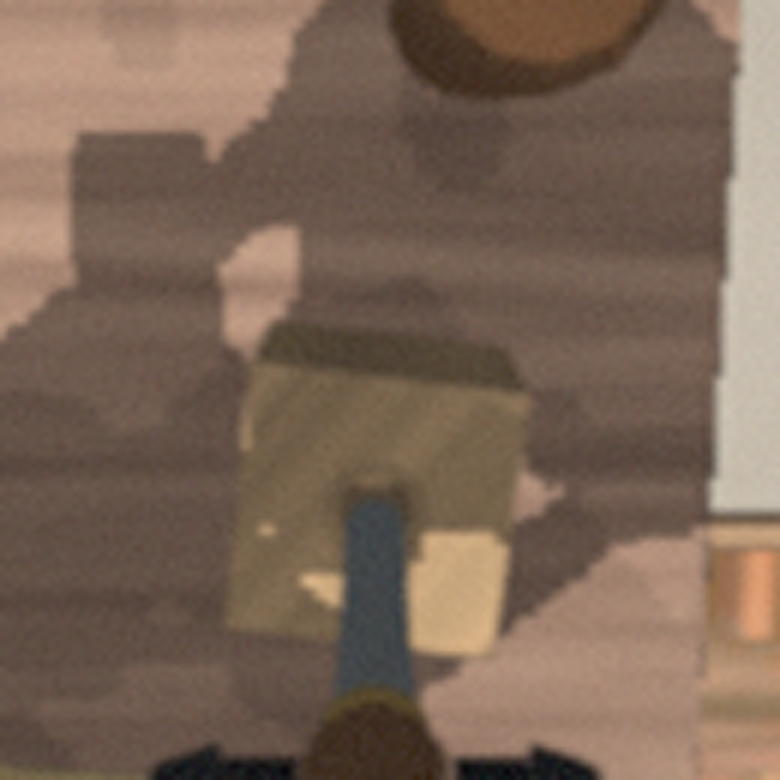

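Run:
```python
from h import *
b=camera('scene');crop(b,320,230,370,300,9,'pics/s11.png')
b=camera('wrist');crop(b,230,160,270,230,9,'pics/w11.png')
s=state();p=s['ee_pos']-[0,0,175.7]
for dx in (0,3,5):
  for n in range(1):
    q=p+[dx,0,0]
    print(dx,(proj('scene',q)-[320,230])*9+4,(proj('scene',q+[0,0,60])-[320,230])*9+4,(proj('wrist',q)-[230,160])*9+4,(proj('wrist',q+[0,0,60])-[230,160])*9+4)
print((proj('scene',[459.5,-376,60])-[320,230])*9+4,(proj('wrist',[459.5,-376,60])-[230,160])*9+4)
```

```text
0 [212.88326445 347.51586809] [234.45213961  94.77689784] [207.87413423 278.76545702] [209.56871094 460.53277976]
3 [221.9355803  341.59279214] [243.77046892  89.27796092] [207.88084407 252.64014597] [209.58393625 427.91086925]
5 [227.94614382 337.6599837 ] [249.95677676  85.627294  ] [207.88534031 235.13363569] [209.59415315 406.0200267 ]
[204.64849303 449.32552116] [206.932124   221.29617686]
```

View pics/s11.png

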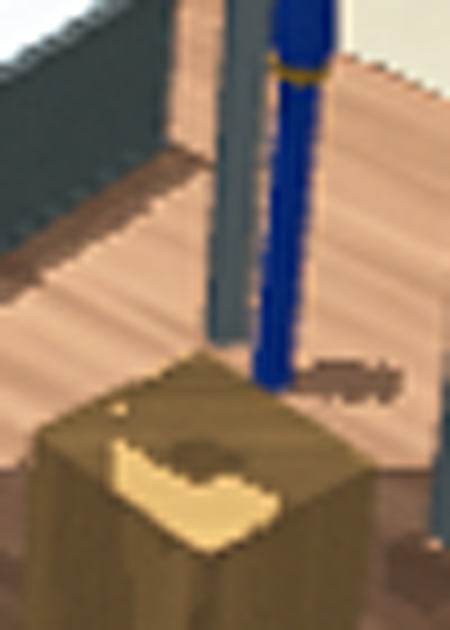

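View pics/w11.png

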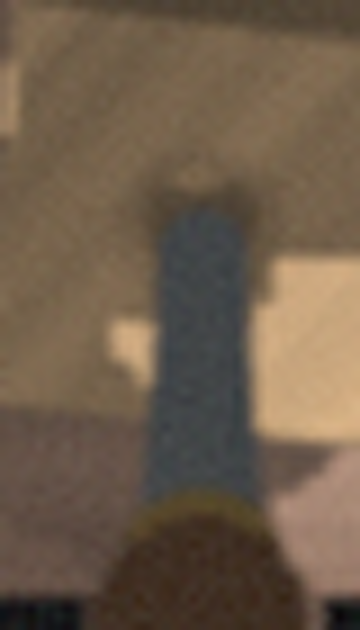

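The tip has swung about 4–5 mm towards +x in the grip: in the scene it's at column 345.5 where a straight rod would give 343.7, and the wrist view agrees. I'll level the rod with a small turn about y and recheck.

```bash
python3 -m crank '[1.5,0,0,0,0.035,0,10, 1.5,0,0,0,0.035,0,10, 1.5,0,0,0,0.035,0,10]' 40
python3 - <<'E'
from h import *
b=camera('scene');crop(b,320,230,370,300,9,'pics/s12.png')
b=camera('wrist');crop(b,230,160,270,230,9,'pics/w12.png')
s=state();print(s['ee_pos']);p=np.array([459.1,-376.2,85.3])
print((proj('scene',p)-[320,230])*9+4,(proj('scene',p+[0,0,60])-[320,230])*9+4,(proj('wrist',p)-[230,160])*9+4,(proj('wrist',p+[0,0,60])-[230,160])*9+4)
E
```

```text
clock: 15.92
ee_pos: [460.7, -376.3, 260.7]
orientation: [0.0, -0.695, -0.0, 0.719]
force: [-0.2, -0.2, -0.9]
gripper_width: 0.167
[ 460.58827586 -376.30492679  260.71918919]
[212.89463333 349.11810583] [234.46684227  96.40159797] [208.08470217 237.97640412] [209.34632283 433.06678176]
```

View pics/s12.png

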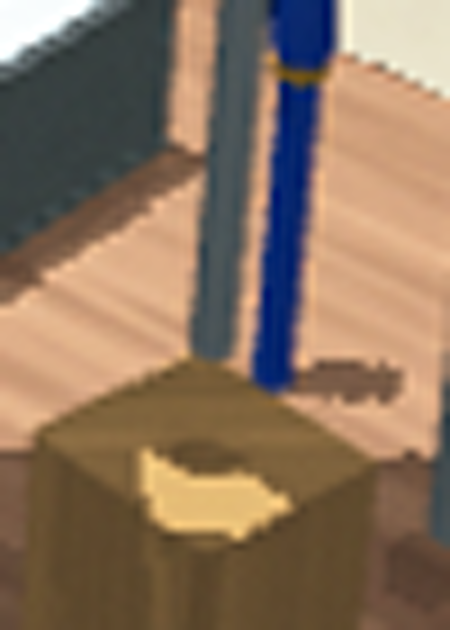

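View pics/w12.png

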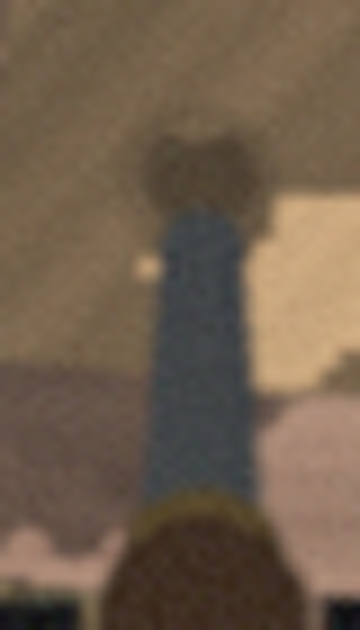

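The rod is now parallel to the blue rod and its tip column (213) matches the prediction. Descending in two stages.

```bash
python3 -m crank '[0,0,-12,0,0,0,10, 0,0,-22,0,0,0,10, 0,0,-28,0,0,0,10, 0,0,-34,0,0,0,10, 0,0,-40,0,0,0,10, 0,0,-40,0,0,0,10]' 40
python3 - <<'E'
from h import *
b=camera('scene');crop(b,300,190,400,320,4.5,'pics/s13.png')
E
```

```text
clock: 16.77
ee_pos: [460.6, -376.2, 220.3]
orientation: [0.0, -0.694, -0.0, 0.72]
force: [0.3, 0.6, -1.6]
gripper_width: 0.171
```

View pics/s13.png

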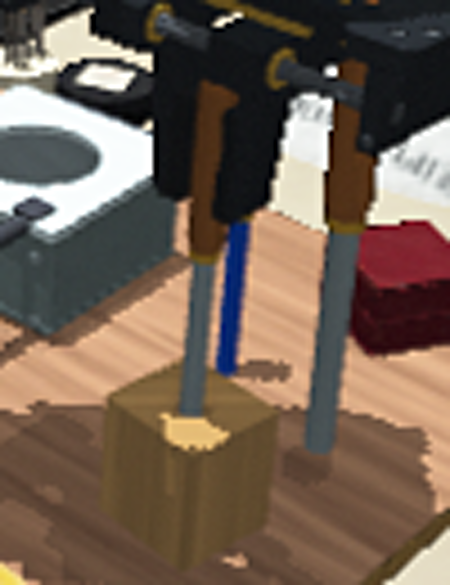

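The tip is 15 mm into the hole with no force. I'll seat it and release.

```bash
python3 -m crank '[0,0,-12,0,0,0,10, 0,0,-24,0,0,0,10, 0,0,-30,0,0,0,10, 0,0,-34,0,0,0,10, 0,0,-34,0,0,0,10]' 40
python3 -m crank '[0,0,0,0,0,0,30, 0,0,0,0,0,0,60, 0,0,0,0,0,0,88, 0,0,0,0,0,0,88, 0,0,0,0,0,0,88, 0,0,0,0,0,0,88, 0,0,0,0,0,0,88]' 40
python3 - <<'E'
from h import *
b=camera('scene');crop(b,300,170,400,320,4,'pics/s14.png')
b=camera('wrist');cv2.imwrite('pics/w14.png',b[:,:,::-1])
E
```

```text
clock: 17.45
ee_pos: [460.6, -376.3, 186.5]
orientation: [0.0, -0.695, -0.0, 0.719]
force: [-0.2, -0.0, -1.0]
gripper_width: 0.167
clock: 18.32
ee_pos: [460.6, -376.3, 186.8]
orientation: [0.0, -0.695, 0.0, 0.719]
force: [-0.0, -0.0, -0.3]
gripper_width: 0.94
```

View pics/s14.png

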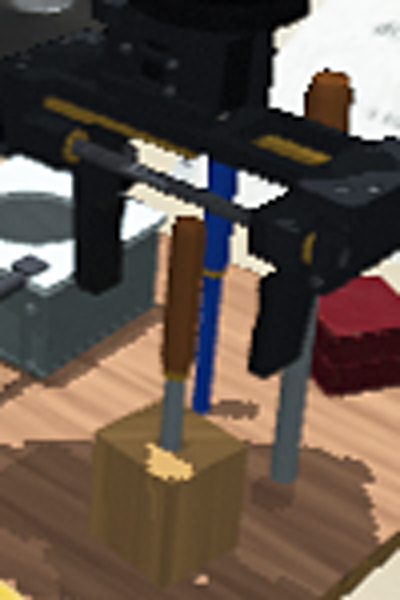

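View pics/w14.png

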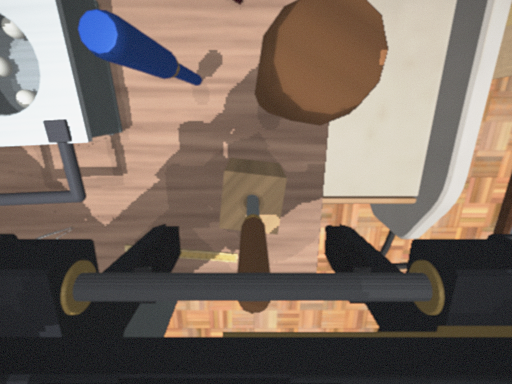

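The rod stands released in its hole. Next: rise, level the tool, then go over to the bar while yawing so the jaws open along the drum's x.

```bash
python3 -m crank '[0,0,30,0,0,0,88, 0,0,70,0,0,0,88, 0,0,105,0,-0.035,0,88, 0,0,105,0,-0.035,0,88, 0,0,105,0,-0.035,0,88]' 40
python3 -m crank '[0,20,0,0,0,0.16,88, 1,50,0,0,0,0.33,88, 2,90,0,0,0,0.5,88, 3,130,0,0,0,0.67,88, 4.5,160,0,0,0,0.84,88, 4.5,174,0,0,0,1.01,80, 4.5,174,0,0,0,1.18,60, 4.5,174,0,0,0,1.35,40, 4.5,174,0,0,0,1.52,32, 4.5,174,0,0,0,1.614,32]' 40
python3 -m crank '[0,0,-20,0,0,0,32, 0,0,-40,0,0,0,32, 0,0,-60,0,0,0,32, 0,0,-80,0,0,0,32, 0,0,-80,0,0,0,32, 0,0,-80,0,0,0,32]' 40
python3 - <<'E'
from h import *
np.set_printoptions(precision=3,suppress=True)
s=state();print(pose(s),s['gripper_width']*88.1,s['qpos'])
b=camera('scene');crop(b,220,130,400,320,3.1,'pics/s15.png')
b=camera('wrist');cv2.imwrite('pics/w15.png',b[:,:,::-1])
print(tip_of('wrist','lid_bar')[:2],tip_of('scene','lid_bar')[:2],proj('scene',[465.3,-202.3,64]),proj('wrist',[465.3,-202.3,64]))
E
```

```text
clock: 19.05
ee_pos: [460.4, -376.1, 290.8]
orientation: [0.001, -0.707, -0.0, 0.708]
force: [0.4, 0.3, -0.1]
gripper_width: 0.996
clock: 20.3
ee_pos: [464.9, -202.1, 290.3]
orientation: [0.511, 0.488, 0.513, -0.488]
force: [-0.2, 0.7, 0.0]
gripper_width: 0.478
clock: 21.05
ee_pos: [465.2, -202.3, 211.9]
orientation: [0.511, 0.489, 0.511, -0.489]
force: [-0.7, -1.4, -0.7]
gripper_width: 0.362
[[  -0.       0.999    0.043  465.211]
 [   0.       0.043   -0.999 -202.325]
 [  -1.      -0.      -0.     211.887]
 [   0.       0.       0.       1.   ]] 31.8615201104077 [-0.644  0.396  1.561 -0.     1.185 -0.687]
[{'at': [0.4953, 0.5083], 'score': 0.87}] [{'at': [0.5473, 0.6312], 'score': 0.8}, {'at': [0.6625, 0.7794], 'score': 0.62}] [278.922 241.116] [251.867 198.954]
```

View pics/s15.png

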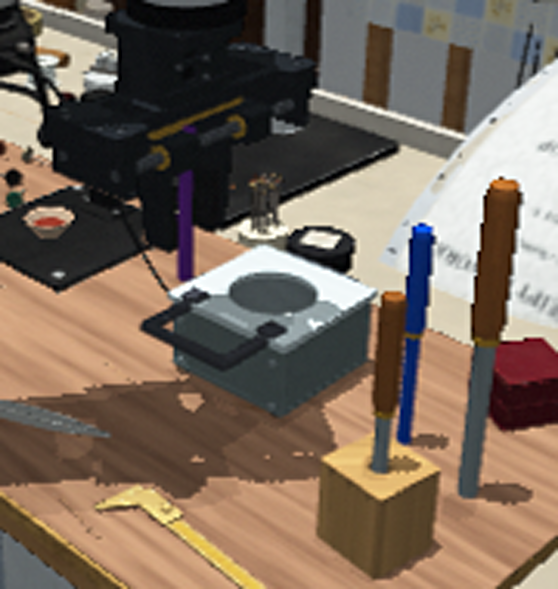

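View pics/w15.png

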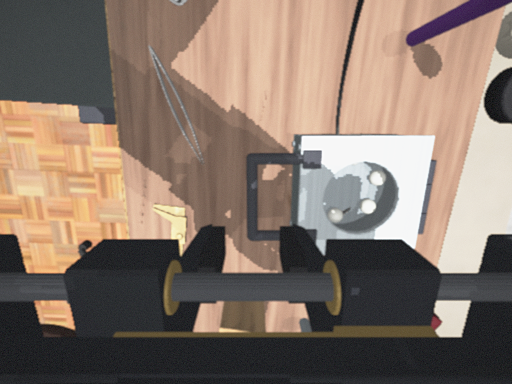

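The rod stands upright in the stand, at scene (345,255). In the wrist view the bar is at columns 247–259, rows 155–237, centred between the fingers, with the gap to the lid at columns 259–292. Going down around the bar.

```bash
python3 -m crank '[1,1,-25,0,0,0,28, 1,1,-50,0,0,0,28, 1,1,-75,0,0,0,28, 1,1,-92,0,0,0,28, 1,1,-102,0,0,0,28, 1,1,-102,0,0,0,28]' 20
python3 - <<'E'
from h import *
b=camera('scene');crop(b,220,130,370,290,3.7,'pics/s16.png')
b=camera('wrist');cv2.imwrite('pics/w16.png',b[:,:,::-1])
E
```

```text
clock: 22.0
ee_pos: [466.1, -201.3, 109.7]
orientation: [0.51, 0.489, 0.511, -0.489]
force: [0.2, -0.6, 1.3]
gripper_width: 0.318
```

View pics/s16.png

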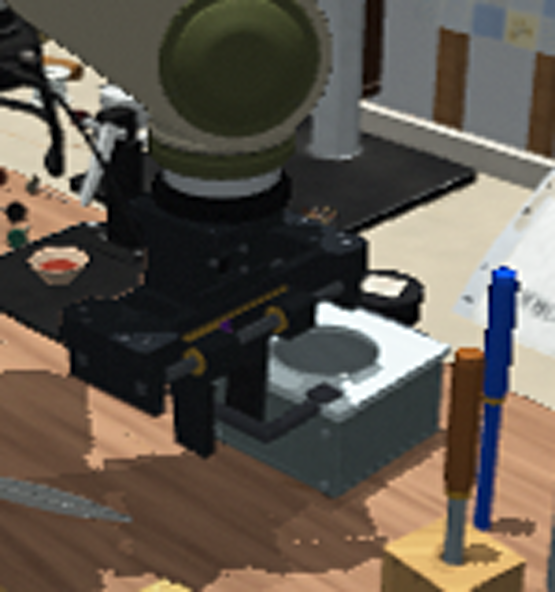

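View pics/w16.png

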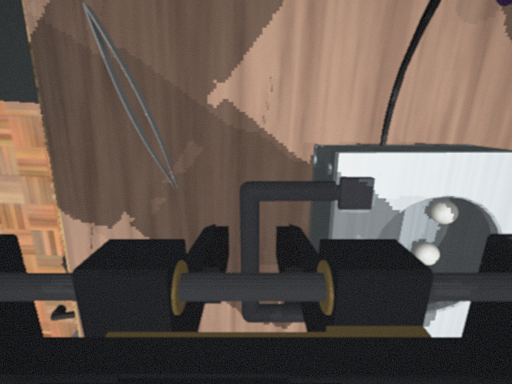

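The fingers straddle the bar at (250,250), one of them in the gap. Closing.

```bash
python3 -m crank '[0,0,0,0,0,0,15, 0,0,0,0,0,0,5, 0,0,0,0,0,0,5, 0,0,0,0,0,0,5, 0,0,0,0,0,0,5, 0,0,0,0,0,0,5,0,0,0,0,0,0,5]' 20
python3 - <<'E'
from h import *
from math import *
s=state();print(s['gripper_width']*88.1,s['ee_pos'],s['force'])
# arc shifts in drum frame -> world
yaw=radians(2.5);a0=atan2(2,155)
for d in range(0,50,5):
    a=a0+radians(d);x=155*(cos(a0)-cos(a));z=155*(sin(a)-sin(a0));print(d,round(x*cos(yaw),1),round(x*sin(yaw),1),round(z,1))
E
```

```text
clock: 22.98
ee_pos: [465.2, -201.3, 110.0]
orientation: [0.51, 0.488, 0.511, -0.49]
force: [-6.9, -2.5, 3.4]
gripper_width: 0.102
9.001685441842904 [ 465.16325823 -201.27921616  109.97661892] [-6.9205594  -2.52765861  3.37679158]
0 0.0 0.0 0.0
5 0.8 0.0 13.5
10 2.7 0.1 26.9
15 5.8 0.3 40.0
20 10.0 0.4 52.9
25 15.4 0.7 65.3
30 21.7 0.9 77.2
35 29.1 1.3 88.5
40 37.5 1.6 99.2
45 46.8 2.0 109.0
```

The bar is held, opening 9 mm. The 7 N side force means the command is about 1 mm too far in +x, so I'll offset it by -1. Lifting along the arc, first half.

```bash
python3 -m crank '[-1,0,6.8,0,0,0,5, -0.2,0,13.5,0,0,0,5, 0.6,0,20.2,0,0,0,5, 1.7,0,26.9,0,0,0,5, 3.1,0.2,33.5,0,0,0,5, 4.8,0.3,40,0,0,0,5, 6.8,0.4,46.5,0,0,0,5, 9,0.4,52.9,0,0,0,5, 11.6,0.5,59.1,0,0,0,5, 14.4,0.7,65.3,0,0,0,5]' 20
python3 - <<'E'
from h import *
s=state();print(s['gripper_width']*88.1,s['ee_pos'],s['force'],s['ft_torque'])
b=camera('scene');crop(b,220,110,370,270,3.7,'pics/s17.png')
E
```

```text
clock: 24.22
ee_pos: [480.7, -200.5, 175.5]
orientation: [0.511, 0.489, 0.511, -0.489]
force: [-2.7, 0.0, -0.9]
gripper_width: 0.099
8.690926886968308 [ 480.68856266 -200.51479757  175.45891518] [-2.73292744  0.03996194 -0.8849947 ] [-0.21937244  0.53236057  0.08853893]
```

View pics/s17.png

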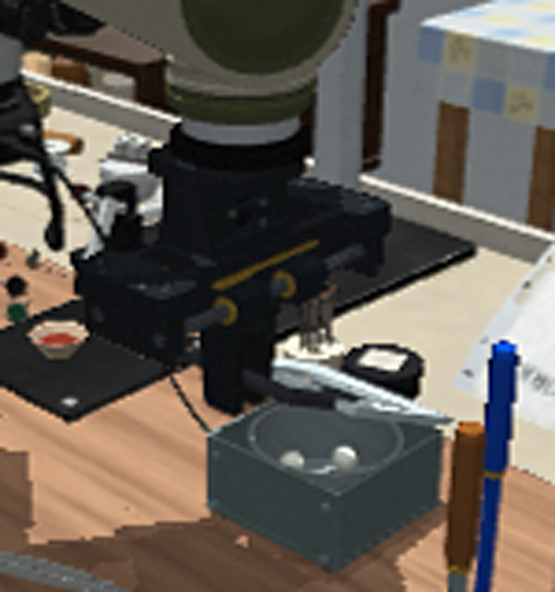

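The lid is lifted to about 25° and the bar is firm in the grip. Second half.

```bash
python3 -m crank '[3.1,0.1,6,0,0,0,5, 6.3,0.2,11.9,0,0,0,5, 9.9,0.4,17.6,0,0,0,5, 13.7,0.6,23.2,0,0,0,5, 17.8,0.7,28.6,0,0,0,5, 22.1,0.9,33.9,0,0,0,5, 26.6,1.1,38.9,0,0,0,5, 31.4,1.3,43.7,0,0,0,5, 31.4,1.3,43.7,0,0,0,5, 31.4,1.3,43.7,0,0,0,5]' 20
python3 - <<'E'
from h import *
from math import *
s=state();print(s['gripper_width']*88.1,s['ee_pos'],s['force'],s['ft_torque'])
b=camera('scene');crop(b,200,80,400,320,2.5,'pics/s18.png');crop(b,270,150,350,250,6,'pics/s18a.png')
b=camera('wrist');cv2.imwrite('pics/w18.png',b[:,:,::-1])
g=s['ee_pos']-[0,0,45]
h=np.array([562.3+58*cos(radians(2.5)),0,62]);print('angle',degrees(atan2(g[2]-62,h[0]-g[0])),hypot(g[2]-62,h[0]-g[0]))
E
```

```text
clock: 25.52
ee_pos: [513.0, -199.1, 218.1]
orientation: [0.511, 0.49, 0.51, -0.488]
force: [8.7, 1.1, -12.1]
gripper_width: 0.094
8.290783908070047 [ 512.95369099 -199.09375696  218.14758631] [  8.66852461   1.06812778 -12.06305112] [ 0.05977771 -1.1948691  -0.0347541 ]
angle 46.01143757305549 154.4835503913976
```

View pics/s18.png

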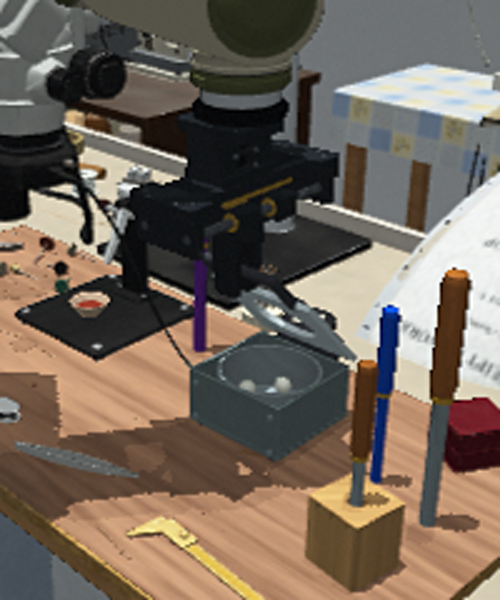

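View pics/s18a.png

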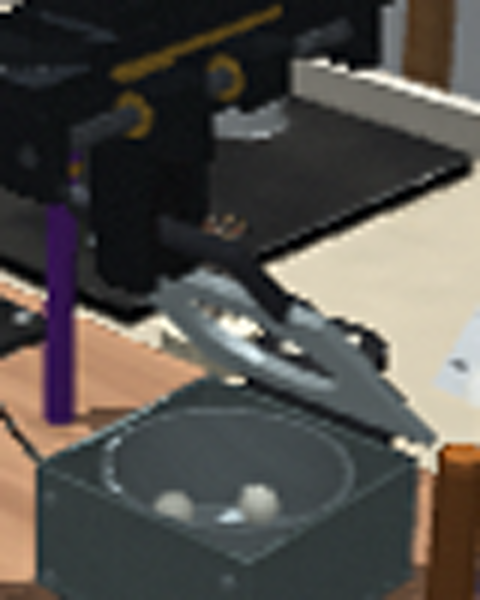

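View pics/w18.png

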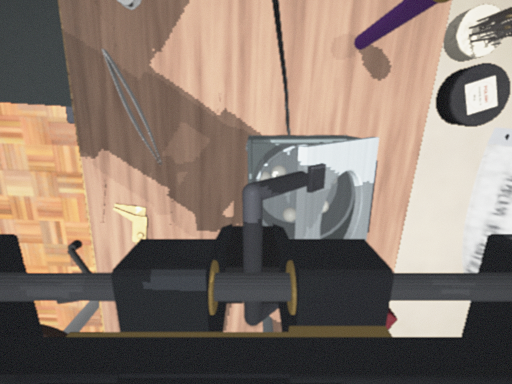

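The lid is held at about 45–46°, with the rod in the stand and the bystanders unmoved. A radial pull of about 14 N remains, so I'll ease it by about 1 mm towards the hinge and let things settle.

```bash
python3 -m crank '[0.7,0,-0.7,0,0,0,5, 1,0,-1.2,0,0,0,5, 1,0,-1.2,0,0,0,5, 1,0,-1.2,0,0,0,5, 1,0,-1.2,0,0,0,5, 1,0,-1.2,0,0,0,5, 1,0,-1.2,0,0,0,5, 1,0,-1.2,0,0,0,5]' 20
python3 - <<'E'
from h import *
from math import *
s=state();print(s['gripper_width']*88.1,s['ee_pos'],s['force'],s['ft_torque'],abs(s['joint_vel']).max())
b=camera('scene');b2=camera('scene');cv2.imwrite('pics/s19.png',b[:,:,::-1])
t=camera('top');crop(t,100,100,400,270,2.6,'pics/t19.png')
s=state();g=s['ee_pos']-[0,0,45];print(g)
h=np.array([562.3+58*cos(radians(2.5)),0,62]);print('angle',degrees(atan2(g[2]-62,h[0]-g[0])),hypot(g[2]-62,h[0]-g[0]))
E
```

```text
clock: 26.62
ee_pos: [512.8, -199.1, 217.6]
orientation: [0.51, 0.489, 0.511, -0.489]
force: [-2.4, 4.1, 0.9]
gripper_width: 0.094
8.294620220126918 [ 512.76851944 -199.14391209  217.61941303] [-2.37600906  4.13123386  0.89252458] [0.53672263 0.51336079 0.01148144] 0.0013362770550596275
[ 512.77222885 -199.14693411  172.63465437]
angle 45.83060757662959 154.24130321859786
```

View pics/s19.png

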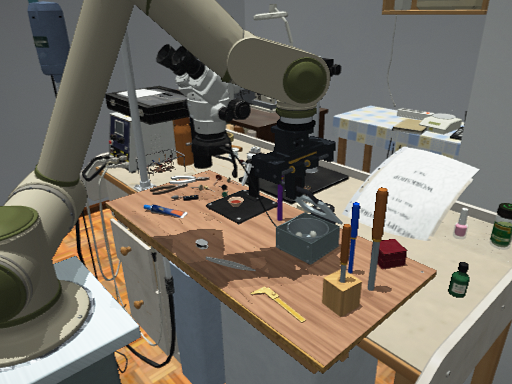

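View pics/t19.png

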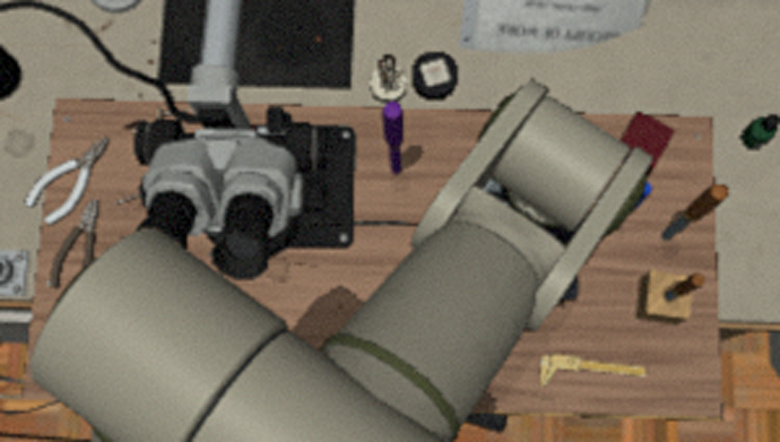

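The force is down to about 5 N and the arm is still. The lid angle works out at about 45.1° (bar direction 45.8° minus the bar's 0.7° offset). The rod stands in its hole. Handing in.

Run:
```python
from cell import *
print(hand_in()); s=state(); print(s['clock'],s['ee_pos'],s['force'],s['gripper_width'])
```

```text
the job is handed in; nothing more can be done
None
the job is handed in; nothing more can be done
```

I stirred the drum through the port of the closed lid, stood the rod back in its hole, and handed in with the lid held at about 45° by the gripper. It took about 27 s of the 67 s; no verdict is reported.

- **Stirring:** I took the smaller orange rod from the stand and made two full turns at about 19 mm radius, with the tip about 5 mm above the liner floor. The beads were pushed from their ring to the outside. By image estimate, every one now lies more than 10 mm from any starting position.
- **Rod:** After stirring, the tip had swung about 4–5 mm in the grip. I levelled the rod before inserting it, and it went in without force. The last pictures show it upright and released.
- **Lid:** The angle comes to about 45.1° from the measured pose, and the arm was still. The gripper has the bar, closed to about 8 mm at 20 N. An excess pull of about 14 N after the lift was eased to about 5 N.
- **Beads and bystanders:** The bystanders visible in the last pictures look unmoved. Not all six beads were in view at once at the end, because the lid and fingers hid some. None were seen outside the drum.

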